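Seat the specimen carrier on the registration stage

TASK

The aluminium specimen carrier (the plate with the glass dish) lies askew on the dark registration stage, riding on top of the stage's two locating pins. Without gripping or lifting anything, gently push the carrier with the fingertips, back towards the low blue fence and sideways, until its two holes drop over the pins and it lies flat; then push the brass thumb pin to swing the retaining clip all the way over the carrier's rear edge. Leave the tools and vessels round the stage where they are.

Things in the scene. Friction and masses are not known exactly. Their poses are not given: they have to be found in the camera images.
- stage: the fixed registration stage, a dark metal block on four feet. Origin on the worktop under the middle of the seated carrier; x points to the fence (away from the robot), y left along the fence, z up. The block's flat top is 22 mm above the worktop and covers x = -47 to +86, y = -72 to +72 mm
- stage_fence (a point): middle of the fence's top edge on the robot's side, at stage x = 56, y = 0, z = 33 mm. The fence is a low blue bar along stage y, 140 mm long, x = 56 to 64 mm, 11 mm high on the block; it stops the carrier 1 mm beyond its seated place
- stage_pin0 (a point): foot of the left locating pin, at stage x = 30, y = +40, z = 22 mm. Both pins are bullet-nosed, 8 mm thick and stand 5.5 mm above the block's top
- stage_pin1 (a point): foot of the right locating pin, at stage x = 30, y = -40, z = 22 mm
- carrier: loose aluminium plate 110 (x) by 160 (y) by 10 mm, about 0.5 kg. Origin: middle of its underside; axes as the stage's when seated, 22 mm above the stage's origin. Seated it overhangs the block by 8 mm at the near edge and both ends, so fingertips can push its edges from outside, tips below its underside. At first its rear rides on the pins (tilt 4 degrees, rear up); 2 to 10 N slide it
- dish_top (a point): middle of the lid of the glass dish, 54 mm wide, held fast in a black foam ring 67 mm wide on the carrier; at carrier x = -16, y = 0, z = 31 mm. Not a handle
- carrier_hole0 (a point): lower mouth of the carrier's left hole (beside the colour patches), 11 mm wide, through the plate, at carrier x = 30, y = +40, z = 0 mm; belongs over stage_pin0
- carrier_hole1 (a point): lower mouth of the carrier's right hole (beside the black and white scale), 11 mm wide, at carrier x = 30, y = -40, z = 0 mm; belongs over stage_pin1
- clip (a joint): angle of the retaining clip about its upright pivot, rad: 0 is shut (a stop), the arm pointing from the pivot to stage -x over the carrier; at 1.57 it points to stage +y along the back of the fence; 2.1 is the other stop. It stays where it is left; about 1 N on the thumb pin moves it
- clip_pivot (a point): the clip's pivot axis behind the middle of the fence, at stage x = 73.5, y = 0, at the arm's upper face 38.5 mm above the worktop. The flat dark arm is 13 mm wide and reaches 43 mm from the pivot; its underside, 33.5 mm above the worktop, clears the seated carrier by 1.5 mm and is blocked by a carrier that still rides on the pins
- clip_pin (a point): centre of the brass thumb pin, upright, 11 mm thick, 20 mm tall (38.5 to 58.5 mm above the worktop), standing on the clip's arm 34 mm from the pivot
- swab_jar: glass jar of cotton swabs, 111 mm wide, 101 mm tall, left rear; origin under its middle
- petri_0: glass petri dish, 64 mm wide, 17 mm tall, right rear; origin under its middle
- dropper_bottle: amber dropper bottle with black bulb, 33 mm wide, 102 mm tall, rear right; origin under its middle
- polish_tin: low round tin with dark teal lid, 64 mm wide, 24 mm tall, near the front edge on the right; origin under its middle
- marker: red and white marker, 135 mm long, 17 mm thick, on the left beside the foam pad; origin under its middle
- tweezers_0: steel tweezers, 122 mm long, 9 mm thick, lying to the right of the stage; origin under their middle
- folding_loupe: small folding loupe, 27 x 42 x 13 mm, on the left; origin under its middle
- fibre_pen: blue pen, 124 mm long, 12 mm thick, near the front edge on the left; origin under its middle

How it is judged (in metres and radians):
On the way:
1. the carrier lies flat with both holes down over the locating pins, the clip still open (horizontal distance between carrier_hole0 and stage_pin0 below 0.003 m and horizontal distance between carrier_hole1 and stage_pin1 below 0.003 m and z of each of carrier_hole0, carrier_hole1 in the frame of stage below 0.0235 m and angle between carrier's own z axis and vertical below 0.025 rad and value of joint clip above 0.6 rad), for 0.2 s.
At the end, for the whole second after the job is handed in: the carrier lies flat (within 0.025 rad) and still, each hole within 3 mm of its pin and down on the stage within 1.5 mm, and the clip is shut to within 0.15 rad (horizontal distance between carrier_hole0 and stage_pin0 below 0.003 m and horizontal distance between carrier_hole1 and stage_pin1 below 0.003 m and z of each of carrier_hole0, carrier_hole1 in the frame of stage below 0.0235 m and angle between carrier's own z axis and vertical below 0.025 rad and value of joint clip below 0.15 rad and linear speed of carrier below 0.01 m/s); the robot touches nothing.
It fails at once if the carrier was lifted (more than about 9 mm above the stage's top) or tipped (z of carrier in the frame of stage above 0.034 m or angle between carrier's own z axis and vertical above 0.2 rad).
It fails at once if the carrier was gripped or pushed roughly (more than 35 N) (contact force between the fingers and carrier above 35 N).
It fails at once if the clip or stage was gripped or pushed roughly (more than 35 N) (contact force between the fingers and stage above 35 N).
It fails at once if a tool or vessel beside the stage was moved by more than 25 mm (distance of any of swab_jar, petri_0, dropper_bottle, polish_tin, marker, tweezers_0, folding_loupe, fibre_pen from where it was at the start of the episode above 0.025 m).
It also fails if it takes over 64 s, if anything falls off the work surface, if the arm or the gripper's body presses on something with over 40 N, if the wrist force passes 120 N, or if a joint passes its speed limit or range.

ROBOT

A 6-joint arm with a two-finger parallel gripper is mounted at the origin on a cart in front of the work surface, level with it; the furniture and walls round the work are solid. World frame = base frame: x ahead of the robot, y to its left, z up, the work surface at z = 0. Lengths are in mm, angles in rad, forces in N, time in s.
With the tool pointing down it reaches from about 350 to 950 mm from the base axis. Payload 17.4 kg.
Tool frame: the origin (TCP) lies at the very end of the fingers, on their centre line; the grasp point (between the pads) lies arm.hold_point_z behind it (arm.hold_point_z is the distance from the TCP to the grasp point, in mm); z points along the fingers, y is the line along which they close (so a half turn about z gives the same grasp; the last joint's range is limited). The gripper opens to 93 mm and grips with 3 to 60 N. Pads are 15 mm wide; open, the fingers measure 128 mm over their backs; the gripper's body (75 mm by 188 mm) begins 65 mm behind the grasp point.
Start: joints at [-1.291, 0.116, 1.442, -0, 1.584, -0.038], TCP at [210.913, -641.208, 218.646] pointing down, gripper open.
Joint ranges: [-2.83, 2.83], [-0.83, 2.19], [0.07, 2.5], [-1.14, 4.28], [0.01, 3], [-2.97, 2.97]. Speed limits (rad/s): [1.89, 1.89, 2.22, 3.14, 3.14, 3.14].

INTERFACE

Orientations are given as a unit quaternion [x, y, z, w].
In Python, from rig import arm, viewer, sign_off gives the robot as it stands.
- The arm moves only by the tool servo_tool, never from a script. Its argument "commands" is a list of rows, each a list of 2 entries, a list of its own where there are three numbers: the shift along the world's x, y, z in mm, then the turn about the world's z in degrees. A call has exactly 8 rows; each row shifts and turns the commanded pose from where the row before left it; what a row does not reach is not made up. A row lasts 1/8 s, in which the tool goes at most 62.5 mm and 10.7 degrees, less where a joint would pass 70% of its speed; a pose out of reach is approached as far as the arm can. A call with a gripper value outside its range is refused whole. "claw" is the opening in per cent of the stroke, from 0 (shut) to 100 (fully open), set as the call begins (left out, the last holds). The fingers move at their own pace and stop on an object; "squeeze" is the grip in N (left out, the last holds). Time passes only in rows, so rows that do not move let the fingers close, or fill a call up. It gives the time, the measured TCP pose, the force, the opening and the grip force at its end, in the units of the state.
- arm.get_state(): the state, without advancing time (a new reading comes with each control period).
- viewer.camera(name): name is "scene" or "side" or "wrist"; returns a dict with "pixels" (384x512x3 uint8, red, green, blue), "K" (3x3 intrinsics, pixels), "position" and "rotation" of the camera in the world. Camera axes: x right, y down, z forward; pixel columns grow to the right and rows downward; lengths in mm; the calibration is good to about 2 mm. The wrist camera is an equidistant fisheye: a pixel r from the principal point sees the ray r / f radians off the axis. A picture is of the moment at which its call begins. There is no depth.
- sign_off(): hands the job in; it is judged then, once.
The state is a dict: "time": time; "joints": joint angles; "joint_velocities": joint speeds; "joint_efforts": joint torques, N m; "tcp_pos": TCP position; "ee_rot": TCP orientation; "contact_force": force on the tool from outside, world axes, zero at the start; "moment": the same for the moment, N m; "gripper_width": opening from 0.0 (shut) to 1.0 (fully open); "finger_force": force on a finger pad.
Only numpy, scipy, OpenCV 4.12 (cv2) and the standard library are available. Lean on these libraries where they do the work, as an engineer would, in place of code of your own. Each camera call takes 0.05 s, during which the arm holds its last target. There are 200 camera calls.

## Working session

There is one attempt and no reset: what is moved stays moved. The work goes in short steps, Python scripts to look and compute and a tool call to move; the robot and the scene stay as the last step left them, time stands still between calls to the robot, and variables do not carry over. Pictures are saved under pics/ and viewed, at most 10 in all, crops included, and the job is handed in when it is done.

Besides the shell and the picture viewer there is one more tool, called after "Request:" as name([rows], argument=value, ...), one row to a line, values as JSON. servo_tool: Moves the arm, as the interface text tells. Its arguments: {"type":"object","properties":{"commands":{"type":"array"},"claw":{"type":"number"},"squeeze":{"type":"number"}},"required":["commands"]}

```bash
mkdir -p pics; cat > h.py <<'E'
import numpy as np, cv2
from rig import arm, viewer
def ray(c,u,v):
    K=np.array(c["K"]);d=np.array([(u-K[0,2])/K[0,0],(v-K[1,2])/K[1,1],1.]);return np.array(c["rotation"])@d
def onz(c,u,v,z):
    d=ray(c,u,v);p=np.array(c["position"]);return p+d*(z-p[2])/d[2]
def proj(c,P):
    q=np.array(c["rotation"]).T@(np.array(P,float)-np.array(c["position"]));p=np.array(c["K"])@q;return p[:2]/p[2]
def save(c,name,crop=None,s=1):
    im=c["pixels"][:,:,::-1]
    if crop: im=im[crop[1]:crop[3],crop[0]:crop[2]]
    cv2.imwrite("pics/"+name,cv2.resize(im,None,fx=s,fy=s,interpolation=cv2.INTER_CUBIC))
E
python3 - <<'E'
from h import *
import pickle
a=viewer.camera("scene");b=viewer.camera("side");pickle.dump((a,b),open("v0.pkl","wb"))
save(a,"a.png",s=1.5);save(b,"b.png",s=1.5)
for c in(a,b):print(c["K"],c["position"],c["rotation"])
print(arm.get_state())
E
```

```text
[[396.7007581    0.         253.97485493]
 [  0.         396.7007581  193.17225645]
 [  0.           0.           1.        ]] [-54.26387022 653.26177107 707.32872902] [-0.32340298  0.82757782 -0.43011359  0.15977411]
[[349.06155422   0.         258.19380092]
 [  0.         349.06155422 189.61990096]
 [  0.           0.           1.        ]] [ 320.76202248 -742.16197324  475.75470552] [ 0.84776594 -0.11010164  0.08130835 -0.51240559]
{'time': 0.1, 'joints': array([-1.29080282e+00,  1.16441842e-01,  1.44221530e+00, -8.55133697e-06,
        1.58396893e+00, -3.77722759e-02]), 'joint_velocities': array([-2.23024497e-03, -1.79792748e-03, -3.54581133e-03,  3.45208089e-05,
       -5.69774564e-04, -8.77004684e-04]), 'joint_efforts': array([ 2.45398485e-03, -7.22895455e+01, -6.23866367e+01,  7.81697128e-02,
        2.26940517e-02, -5.01399813e-05]), 'tcp_pos': array([ 210.85720934, -641.03061466,  217.96596152]), 'ee_rot': array([ 9.87404520e-01,  1.58215193e-01, -6.66704701e-05, -5.12410788e-04]), 'contact_force': array([-0.00816604,  0.12197147,  0.24090843]), 'moment': array([0.01273826, 0.00284582, 0.00963641]), 'finger_force': 0.0, 'gripper_width': 1.001817149113842}
```

```bash
sed -i 's/np.array(c\["rotation"\])/R.from_quat(c["rotation"]).as_matrix()/; 1a from scipy.spatial.transform import Rotation as R' h.py; cat h.py | head -12
```

```text
import numpy as np, cv2
from scipy.spatial.transform import Rotation as R
from rig import arm, viewer
def ray(c,u,v):
    K=np.array(c["K"]);d=np.array([(u-K[0,2])/K[0,0],(v-K[1,2])/K[1,1],1.]);return R.from_quat(c["rotation"]).as_matrix()@d
def onz(c,u,v,z):
    d=ray(c,u,v);p=np.array(c["position"]);return p+d*(z-p[2])/d[2]
def proj(c,P):
    q=R.from_quat(c["rotation"]).as_matrix().T@(np.array(P,float)-np.array(c["position"]));p=np.array(c["K"])@q;return p[:2]/p[2]
def save(c,name,crop=None,s=1):
    im=c["pixels"][:,:,::-1]
    if crop: im=im[crop[1]:crop[3],crop[0]:crop[2]]
```

View pics/a.png

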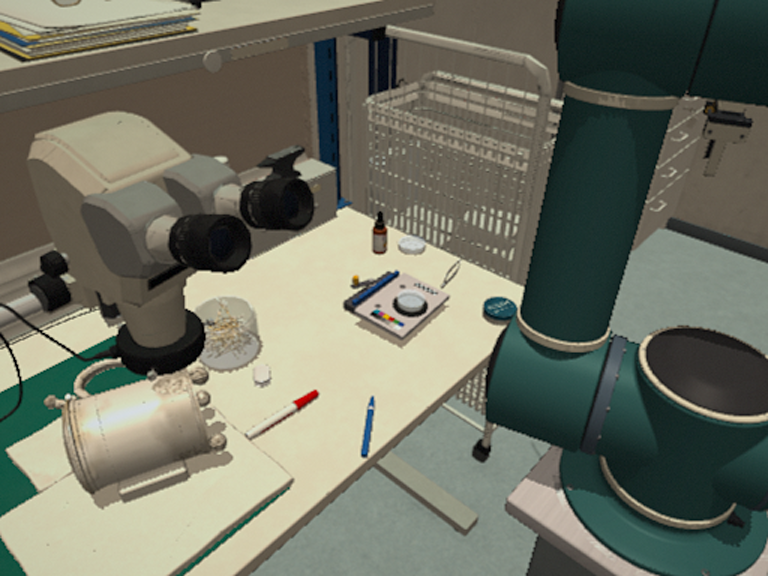

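View pics/b.png

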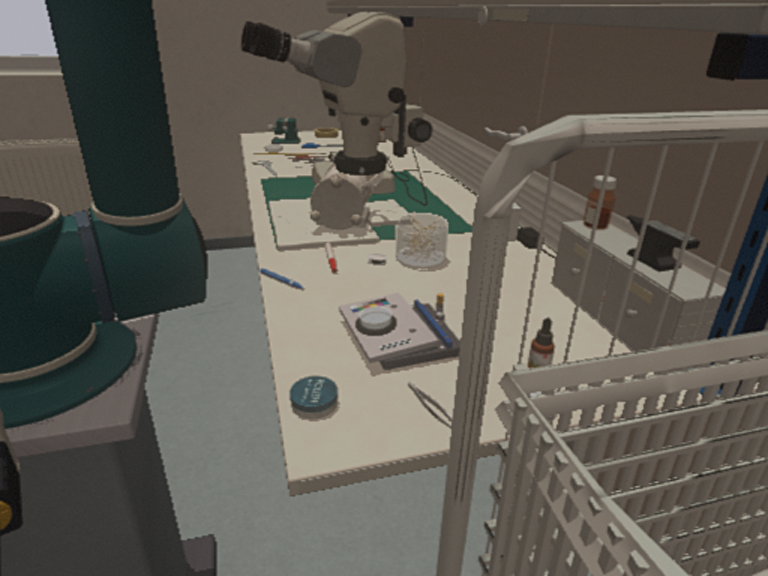

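The scene view shows the carrier at about (268,203) px with the blue fence from (230,203) to (266,182). The side view shows the dish at (250,213) and the fence from (277,202) to (300,229), with brass behind it at (293,200). Next I take rough poses, then bring the wrist camera over.

```bash
python3 - <<'E'
from h import *
import pickle
a,b=pickle.load(open("v0.pkl","rb"))
for c,roi,n in((a,(220,170,310,235),"scene"),(b,(220,185,320,255),"side")):
    x0,y0,x1,y1=roi
    hsv=cv2.cvtColor(c["pixels"],cv2.COLOR_RGB2HSV)[y0:y1,x0:x1]
    m=cv2.inRange(hsv,(100,110,30),(125,255,200));k,l,s,ce=cv2.connectedComponentsWithStats(m)
    i=1+s[1:,4].argmax();v,u=np.nonzero(l==i);pts=np.c_[u+x0,v+y0].astype(np.float32)
    W=np.array([onz(c,*p,31)[:2] for p in pts],np.float32)
    r=cv2.minAreaRect(W);print(n,"fence",s[i],r)
    m=cv2.inRange(hsv,(15,130,80),(32,255,255));k,l,s,ce=cv2.connectedComponentsWithStats(m)
    for i in range(1,k):
        if s[i,4]>3:print("brass",ce[i]+[x0,y0],s[i,4],onz(c,*(ce[i]+[x0,y0]),48))
print("carrier",onz(a,272,202,53),onz(b,250,213,53))
for n,(ua,va) in dict(tin=(333,206),tweez=(300,183),marker=(190,275),petri=(274,162)).items():print(n,onz(a,ua,va,8))
E
```

```text
scene fence [ 15  11  31  23 125] ((594.7777709960938, -57.697967529296875), (15.71329116821289, 142.59825134277344), 3.0504117012023926)
brass [236.83333333 186.27777778] 18 [623.90594177 -31.06144157  48.        ]
brass [257.09090909 210.72727273] 11 [502.47135694  15.04956099  48.        ]
side fence [59 18 18 21 38] ((599.18115234375, -55.822566986083984), (4.092507362365723, 99.31914520263672), 3.6578660011291504)
brass [293.125 196.875] 8 [629.64812298 -12.63570599  48.        ]
brass [292.83333333 200.66666667] 6 [621.83703324 -31.18779251  48.        ]
brass [247.8 202.8] 5 [508.92370141 -15.91434902  48.        ]
carrier [494.44347259 -37.59576431  53.        ] [500.01232929 -71.88968082  53.        ]
tin [ 389.56326545 -192.75503446    8.        ]
tweez [ 532.67928943 -223.21260396    8.        ]
marker [486.93101114 267.56774225   8.        ]
petri [ 675.49759149 -265.57175534    8.        ]
```

The stage comes out at about (535,-60) mm with a yaw near +3°, and the 142 mm fence length fits the 140 mm given. The clip is open. I'll move over it and look with the wrist camera.

Request:
servo_tool([
  [[20, 45, 10], -2],
  [[25, 50, 10], -2],
  [[25, 52, 10], -2],
  [[25, 52, 10], -2],
  [[25, 52, 10], -2],
  [[25, 52, 10], -2],
  [[25, 52, 0], -2],
  [[20, 52, 0], -1],
], claw=100)

```text
time: 1.1
tcp_pos: [401.3, -232.4, 278.6]
ee_rot: [1.0, 0.028, 0.0, 0.0]
contact_force: [1.1, -0.9, 1.3]
gripper_width: 1.002
finger_force: 0.0
```

Request:
servo_tool([
  [[20, 52, 0], 0],
  [[20, 50, 0], 0],
  [[10, 40, 0], 0],
  [[5, 30, 0], 0],
  [[0, 0, 0], 0],
  [[0, 0, 0], 0],
  [[0, 0, 0], 0],
  [[0, 0, 0], 0],
])

```text
time: 2.1
tcp_pos: [455.8, -62.8, 278.6]
ee_rot: [1.0, 0.027, 0.0, 0.0]
contact_force: [-1.0, -0.0, 0.4]
gripper_width: 1.002
finger_force: 0.0
```

```bash
python3 - <<'E'
from h import *
import pickle
c=viewer.camera("wrist");pickle.dump(c,open("w1.pkl","wb"));save(c,"w1.png",s=1.5)
print(c["K"],c["position"],c["rotation"]);s=arm.get_state();print(s["time"],s["tcp_pos"],s["ee_rot"],arm.hold_point_z)
E
```

```text
[[297.31863964   0.         253.95408556]
 [  0.         297.31863964 196.00824806]
 [  0.           0.           1.        ]] [526.68510298 -59.25309071 445.50788983] [ 0.71997388 -0.68174652 -0.08940259  0.09416197]
2.15 [455.83475976 -62.76724833 278.62287677] [ 9.99621270e-01  2.75193791e-02 -3.45163061e-06  3.32726315e-05] 18.8
```

View pics/w1.png

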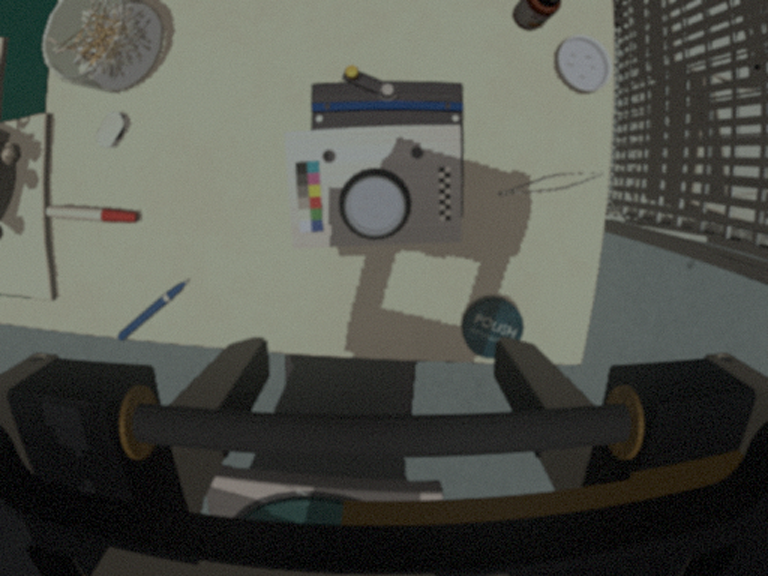

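The wrist view (1.5x) shows the fence at (312–462,105), holes at (330,156) and (417,152), the dish at (376,203), the clip pin at (352,72) and the pivot at (388,90). The carrier sits left of and nearer than its place, with a slight yaw. Now I measure it with the fisheye model.

```bash
cat >> h.py <<'E'
def wz(c,u,v,z):
    K=np.array(c["K"]);x=(u-K[0,2])/K[0,0];y=(v-K[1,2])/K[1,1];t=np.hypot(x,y);k=np.sin(t)/max(t,1e-9)
    d=R.from_quat(c["rotation"]).as_matrix()@np.array([x*k,y*k,np.cos(t)]);p=np.array(c["position"]);return p+d*(z-p[2])/d[2]
def blob(c,mask,roi):
    x0,y0,x1,y1=roi;m=np.zeros_like(mask);m[y0:y1,x0:x1]=mask[y0:y1,x0:x1]
    k,l,s,ce=cv2.connectedComponentsWithStats(m);i=1+s[1:,4].argmax();return l==i,ce[i],s[i]
def measure(c,dish=(215,105,290,165)):
    im=c["pixels"];g=cv2.cvtColor(im,cv2.COLOR_RGB2GRAY);hsv=cv2.cvtColor(im,cv2.COLOR_RGB2HSV)
    out={}
    m,ce,s=blob(c,cv2.inRange(hsv,(100,110,30),(125,255,200)),(195,55,320,85))
    v,u=np.nonzero(m);W=np.array([wz(c,a,b,33)[:2] for a,b in zip(u,v)],np.float32);out["fence"]=cv2.minAreaRect(W)
    return out,g,hsv
E
python3 - <<'E'
from h import *
import pickle
c=pickle.load(open("w1.pkl","rb"));o,g,hsv=measure(c);print(o)
for n,(u,v),z in(("hole0",(220,104),36.5),("hole1",(278,101.5),36.5)):
    r=(u-7,int(v)-7,u+7,int(v)+7);m,ce,s=blob(c,(g<85).astype(np.uint8)*255,r);print(n,ce,s[4],wz(c,*ce,z))
m,ce,s=blob(c,cv2.inRange(hsv,(15,90,60),(35,255,255)),(222,38,245,58));print("pin",ce,s[4],wz(c,*ce,58))
print("pivot",wz(c,258.7,60,39))
# dish ring: dark contour ellipse
m,ce,s=blob(c,(g<70).astype(np.uint8)*255,(222,108,278,164));cn=max(cv2.findContours(m.astype(np.uint8),0,1)[0],key=len);e=cv2.minEnclosingCircle(cn);print("ring",e,wz(c,*e[0],38))
print("block ends",[wz(c,*p,22)[:2] for p in((208,56),(308,56),(208,85),(308,85))],"screws")
save(c,"w1c.png",(185,35,325,175),4.2)
E
```

```text
{'fence': ((595.0523071289062, -61.00680160522461), (8.305374145507812, 104.3002700805664), 3.3623294830322266)}
hole0 [218.87179487 103.87179487] 39 [544.87761216 -10.2817514   36.5       ]
hole1 [277.46987952 101.46987952] 83 [552.21079542 -89.69010589  36.5       ]
pin [234.          47.55172414] 58 [619.80920644 -28.29439729  58.        ]
pivot [608.06630505 -61.07233754  39.        ]
ring ((249.7933349609375, 135.76666259765625), 24.482275009155273) [502.82619714 -54.73105043  38.        ]
block ends [array([615.08980427,  10.81255575]), array([ 623.41590002, -130.61471775]), array([572.36288848,   8.34333873]), array([ 580.5408841, -132.7860739])] screws
```

View pics/w1c.png

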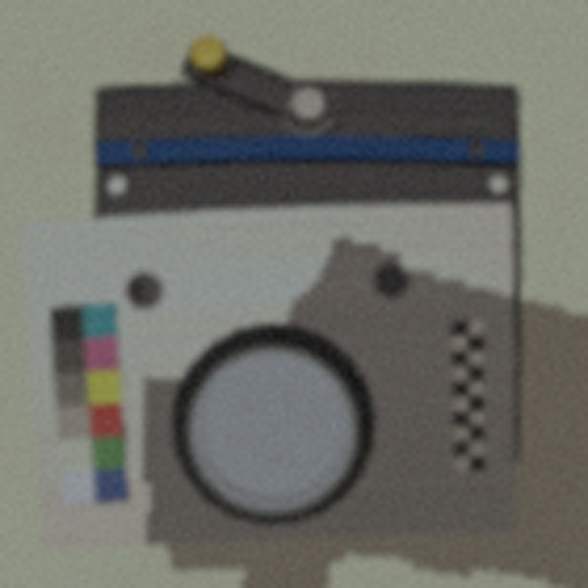

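Measured geometry, in the world frame:

| Item | Value |
|---|---|
| Stage origin | about (534.6, -65.2) mm |
| Stage yaw | about 3.3° (tool yaw is 3.15°) |
| Hole spacing | 79.7 mm (expected 80) |
| Carrier offset in stage frame | x about -14.5, y about +14.4 mm, yaw about +2° |

My plan is a two-finger push in +x to square the carrier against the fence. After that comes a sideways push in -y until it drops.

Request:
servo_tool([
  [[-7, 3, -45], 0],
  [[-7, 4, -50], 0],
  [[0, 0, -50], 0],
  [[0, 0, -50], 0],
  [[0, 0, -40], 0],
  [[0, 0, -20], 0],
  [[0, 0, -12], 0],
  [[0, 0, 0], 0],
])

```text
time: 3.15
tcp_pos: [441.8, -55.3, 11.4]
ee_rot: [1.0, 0.028, -0.0, -0.0]
contact_force: [-0.4, 0.5, 0.3]
gripper_width: 1.003
finger_force: 0.0
```

Request:
servo_tool([
  [[2, 0, 0], 0],
  [[2, 0, 0], 0],
  [[2, 0, 0], 0],
  [[2, 0, 0], 0],
  [[2, 0, 0], 0],
  [[1, 0, 0], 0],
  [[1, 0, 0], 0],
  [[0, 0, 0], 0],
])

```text
time: 4.15
tcp_pos: [453.9, -55.2, 11.6]
ee_rot: [1.0, 0.028, -0.0, -0.0]
contact_force: [-0.5, 1.6, -0.3]
gripper_width: 1.0
finger_force: 0.5
```

Request:
servo_tool([
  [[1.5, 0.1, 0], 0],
  [[1.5, 0.1, 0], 0],
  [[1.5, 0.1, 0], 0],
  [[1.5, 0.1, 0], 0],
  [[1, 0.1, 0], 0],
  [[1, 0, 0], 0],
  [[0, 0, 0], 0],
  [[0, 0, 0], 0],
])

```text
time: 5.15
tcp_pos: [462.0, -54.7, 11.7]
ee_rot: [1.0, 0.028, 0.0, 0.0]
contact_force: [-1.3, -0.9, 0.9]
gripper_width: 1.002
finger_force: 0.3
```

Request:
servo_tool([
  [[1, 0.1, 0], 0],
  [[1, 0.1, 0], 0],
  [[1, 0, 0], 0],
  [[1, 0.1, 0], 0],
  [[1, 0, 0], 0],
  [[0, 0, 0], 0],
  [[0, 0, 0], 0],
  [[0, 0, 0], 0],
])

```text
time: 6.15
tcp_pos: [467.0, -54.4, 11.7]
ee_rot: [1.0, 0.028, 0.0, 0.0]
contact_force: [-0.5, -0.2, -0.2]
gripper_width: 1.001
finger_force: 0.0
```

```bash
python3 - <<'E'
from h import *
import pickle
c=viewer.camera("wrist");pickle.dump(c,open("w2.pkl","wb"));save(c,"w2.png",s=1.5);print(c["position"],arm.get_state()["tcp_pos"])
E
```

```text
[537.80813986 -50.72227187 178.58258068] [467.01604741 -54.40297292  11.67523573]
```

View pics/w2.png

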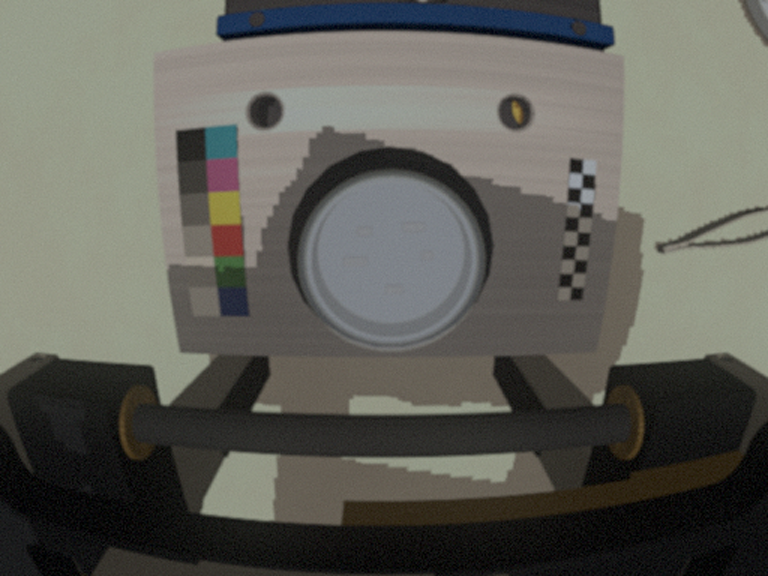

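The view shows hole0 at (265,110) and hole1 at (516,111) with brass pin visible inside it. The fence spans (218,38) to (612,46) along its lower edge, and the fingers are at the carrier's near edge. I measure the remaining offset from this view.

```bash
python3 - <<'E'
from h import *
import pickle
c=pickle.load(open("w2.pkl","rb"))
def W(u,v,z):return wz(c,u/1.5,v/1.5,z)[:2].round(1)
o=np.array([534.6,-65.2]);t=np.radians(3.3);M=np.array([[np.cos(t),np.sin(t)],[-np.sin(t),np.cos(t)]])
S=lambda p:(M@(p-o)).round(1)
for n,u,v,z in(("fenceL top near",221,37,33),("fenceR top near",611,46,33),("hole0",265,110,37),("hole1",516,110,37),("brass in hole1",517,110,27),("rearL",155,55,39),("rearR",623,57,39),("nearL",181,352,31.5),("nearR",598,356,31.5),("fence screwL",257,18,33),("fence screwR",579,27,33)):print(n,W(u,v,z),S(W(u,v,z)))
save(c,"w2c.png",(145,50,375,100),3.4)
E
```

```text
fenceL top near [586.3   6.4] [55.7 68.5]
fenceR top near [ 594.9 -129.5] [ 56.5 -67.7]
hole0 [558.8 -12.4] [27.2 51.3]
hole1 [563.8 -92.7] [ 27.6 -29.1]
brass in hole1 [565.7 -96.1] [ 29.3 -32.6]
rearL [580.3  28.5] [51.  90.9]
rearR [ 589.6 -131.2] [ 51.1 -69.1]
nearL [471.5  22.3] [-58.  91.]
nearR [ 478.5 -138.6] [-60.2 -70. ]
fence screwL [592.5  -6. ] [61.2 55.8]
fence screwR [ 599.3 -116.5] [ 61.6 -54.9]
```

View pics/w2c.png

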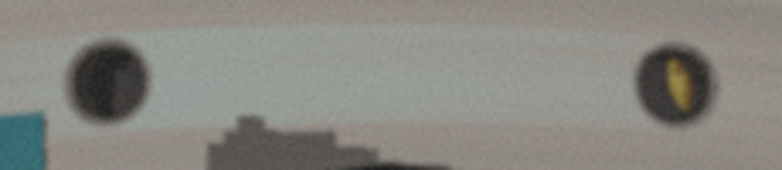

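The stage frame holds to 1 mm: fence at x = 56 and y = ±68. The carrier is now square, with x about -3 and y about +11 mm. I'll push to the fence gently.

Request:
servo_tool([
  [[0.5, 0, 0], 0],
  [[0.5, 0, 0], 0],
  [[0.5, 0.1, 0], 0],
  [[0.5, 0, 0], 0],
  [[0.5, 0, 0], 0],
  [[0.5, 0.1, 0], 0],
  [[0, 0, 0], 0],
  [[0, 0, 0], 0],
])

```text
time: 7.2
tcp_pos: [470.0, -54.2, 11.7]
ee_rot: [1.0, 0.028, 0.0, 0.0]
contact_force: [-1.1, 0.2, 0.4]
gripper_width: 1.0
finger_force: 0.7
```

Request:
servo_tool([
  [[0.4, 0, 0], 0],
  [[0.3, 0, 0], 0],
  [[0.3, 0, 0], 0],
  [[0, 0, 0], 0],
  [[0, 0, 0], 0],
  [[0, 0, 0], 0],
  [[0, 0, 0], 0],
  [[0, 0, 0], 0],
])

```text
time: 8.2
tcp_pos: [470.9, -54.2, 11.6]
ee_rot: [1.0, 0.028, 0.0, -0.0]
contact_force: [-1.0, 0.6, 0.9]
gripper_width: 1.004
finger_force: 0.8
```

Request:
servo_tool([
  [[0.4, 0, 0], 0],
  [[0.4, 0, 0], 0],
  [[0.2, 0, 0], 0],
  [[0, 0, 0], 0],
  [[0, 0, 0], 0],
  [[0, 0, 0], 0],
  [[0, 0, 0], 0],
  [[0, 0, 0], 0],
])

```text
time: 9.2
tcp_pos: [471.4, -54.2, 11.5]
ee_rot: [1.0, 0.028, -0.001, 0.0]
contact_force: [-8.1, -0.3, 6.3]
gripper_width: 1.001
finger_force: 4.1
```

```bash
python3 - <<'E'
from h import *
import pickle
c=viewer.camera("wrist");pickle.dump(c,open("w3.pkl","wb"));save(c,"w3.png",(90,0,430,250),2.2)
E
```

```text
(no output)
```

View pics/w3.png

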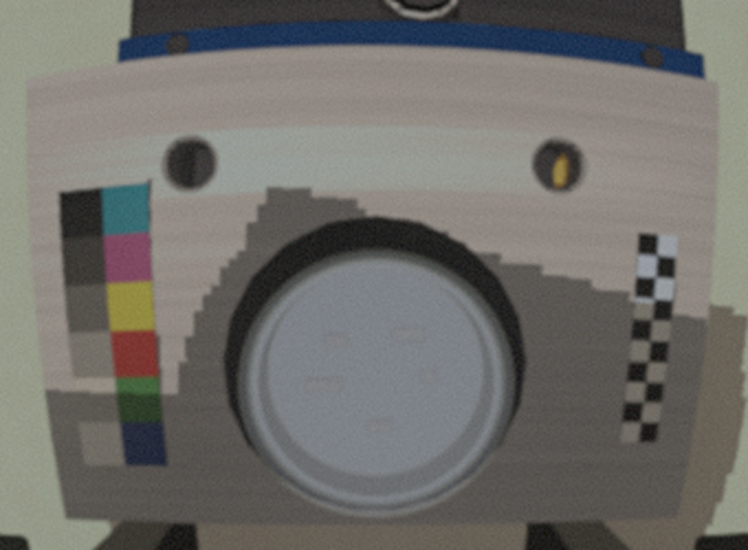

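The carrier is now flush with the fence: the reaction is 8 N, and its rear edge lies along the blue bar at v≈60–75. I'll back off, close the fingers and go round to the left end.

Request:
servo_tool([
  [[-6, 0, 0], 0],
  [[-8, 0, 0], 0],
  [[0, 0, 30], 0],
  [[0, 20, 35], 0],
  [[10, 45, 0], 0],
  [[20, 40, 0], 0],
  [[20, 5, 0], 0],
  [[20, 0, 0], 0],
], claw=0, squeeze=5)

```text
time: 10.25
tcp_pos: [528.2, 56.6, 76.7]
ee_rot: [1.0, 0.029, 0.0, -0.0]
contact_force: [0.1, -0.2, -0.7]
gripper_width: 0.187
finger_force: 0.0
```

Request:
servo_tool([
  [[0, 0, 0], 0],
  [[0, 0, -25], 0],
  [[0, 0, -25], 0],
  [[0, 0, -15], 0],
  [[0, 0, 0], 0],
  [[0, 0, 0], 0],
  [[0, 0, 0], 0],
  [[0, 0, 0], 0],
])

```text
time: 11.25
tcp_pos: [528.2, 55.8, 12.2]
ee_rot: [1.0, 0.028, 0.0, -0.0]
contact_force: [-0.0, 0.2, 0.2]
gripper_width: 0.009
finger_force: 0.0
```

Request:
servo_tool([
  [[0.2, -3, 0], 0],
  [[0.2, -3, 0], 0],
  [[0.1, -2.5, 0], 0],
  [[0.1, -2, 0], 0],
  [[0.1, -1.5, 0], 0],
  [[0.1, -1.5, 0], 0],
  [[0.1, -1.5, 0], 0],
  [[0, 0, 0], 0],
])

```text
time: 12.25
tcp_pos: [528.8, 40.8, 11.6]
ee_rot: [1.0, 0.028, -0.0, -0.0]
contact_force: [-0.0, 0.5, 0.3]
gripper_width: 0.005
finger_force: 0.2
```

Request:
servo_tool([
  [[0, -0.8, 0], 0],
  [[0.1, -0.8, 0], 0],
  [[0, -0.8, 0], 0],
  [[0.1, -0.8, 0], 0],
  [[0, -0.8, 0], 0],
  [[0, 0, 0], 0],
  [[0, 0, 0], 0],
  [[0, 0, 0], 0],
])

```text
time: 13.25
tcp_pos: [529.1, 36.7, 11.7]
ee_rot: [1.0, 0.028, 0.0, 0.0]
contact_force: [0.3, -1.0, -0.3]
gripper_width: 0.011
finger_force: 0.0
```

```bash
python3 - <<'E'
from h import *
import pickle
c=viewer.camera("wrist");pickle.dump(c,open("w4.pkl","wb"));save(c,"w4.png",s=1.5)
E
```

```text
(no output)
```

View pics/w4.png

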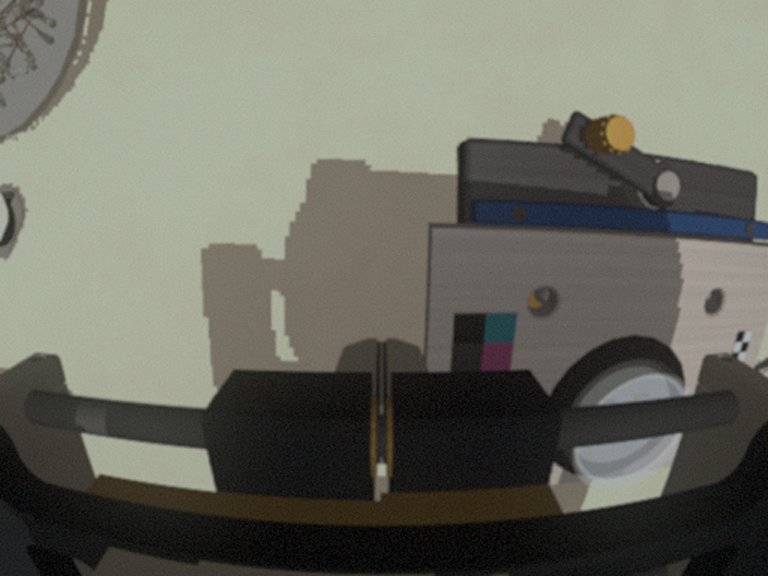

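The fingertips at (335–430,345–400) touch the carrier's left edge at u≈428. Hole0 at (543,300) shows the brass pin on its left side. I compute the remaining y from this picture.

```bash
python3 - <<'E'
from h import *
import pickle
c=pickle.load(open("w4.pkl","rb"))
o=np.array([534.6,-65.2]);t=np.radians(3.3);M=np.array([[np.cos(t),np.sin(t)],[-np.sin(t),np.cos(t)]])
for n,u,v,z in(("hole0",543,300,37),("hole1",714,300,37),("rearL",431,224,38),("edge mid",427,350,36),("fenceL",474,222,33),("brass",536,300,27),("pin top",620,133,58),("pivot",666,185,39)):print(n,(M@(wz(c,u/1.5,v/1.5,z)[:2]-o)).round(1))
E
```

```text
hole0 [31.3 45.9]
hole1 [ 30.7 -34.4]
rearL [56.7 85.9]
edge mid [13.2 85.9]
fenceL [57.1 70.9]
brass [28.5 44.8]
pin top [87.9 31.5]
pivot [74.3 -0.4]
```

Request:
servo_tool([
  [[0, -0.6, 0], 0],
  [[0.1, -0.6, 0], 0],
  [[0, -0.6, 0], 0],
  [[0.1, -0.6, 0], 0],
  [[0, -0.6, 0], 0],
  [[0, 0, 0], 0],
  [[0, 0, 0], 0],
  [[0, 0, 0], 0],
])

```text
time: 14.3
tcp_pos: [529.2, 33.8, 11.7]
ee_rot: [1.0, 0.028, 0.0, 0.0]
contact_force: [-0.7, 1.0, -0.7]
gripper_width: 0.005
finger_force: 0.0
```

Request:
servo_tool([
  [[0, -0.4, 0], 0],
  [[0, -0.4, 0], 0],
  [[0, -0.4, 0], 0],
  [[0, 0, 0], 0],
  [[0, 0, 0], 0],
  [[0, 0, 0], 0],
  [[0, 0, 0], 0],
  [[0, 0, 0], 0],
])

```text
time: 15.3
tcp_pos: [529.2, 32.6, 11.6]
ee_rot: [1.0, 0.028, -0.0, -0.0]
contact_force: [-0.1, -0.0, -0.1]
gripper_width: 0.007
finger_force: 0.0
```

Request:
servo_tool([
  [[0, -0.4, 0], 0],
  [[0, -0.4, 0], 0],
  [[0, 0, 0], 0],
  [[0, 0, 0], 0],
  [[0, 0, 0], 0],
  [[0, 0, 0], 0],
  [[0, 0, 0], 0],
  [[0, 0, 0], 0],
])

```text
time: 16.3
tcp_pos: [529.2, 31.8, 11.6]
ee_rot: [1.0, 0.028, -0.0, -0.0]
contact_force: [-0.2, 2.6, 0.1]
gripper_width: 0.005
finger_force: 0.9
```

Request:
servo_tool([
  [[0, -0.3, 0], 0],
  [[0, -0.3, 0], 0],
  [[0, 0, 0], 0],
  [[0, 0, 0], 0],
  [[0, 0, 0], 0],
  [[0, 0, 0], 0],
  [[0, 0, 0], 0],
  [[0, 0, 0], 0],
])

```text
time: 17.3
tcp_pos: [529.2, 31.2, 11.6]
ee_rot: [1.0, 0.028, 0.0, 0.0]
contact_force: [-1.1, 1.2, 0.9]
gripper_width: 0.003
finger_force: 0.4
```

Request:
servo_tool([
  [[0, -0.3, 0], 0],
  [[0, -0.3, 0], 0],
  [[0, 0, 0], 0],
  [[0, 0, 0], 0],
  [[0, 0, 0], 0],
  [[0, 0, 0], 0],
  [[0, 0, 0], 0],
  [[0, 0, 0], 0],
])

```text
time: 18.3
tcp_pos: [529.2, 30.6, 11.7]
ee_rot: [1.0, 0.028, 0.0, -0.0]
contact_force: [-0.4, 1.2, 1.1]
gripper_width: 0.005
finger_force: 0.8
```

```bash
python3 - <<'E'
from h import *
import pickle
c=viewer.camera("wrist");pickle.dump(c,open("w5.pkl","wb"));save(c,"w5.png",(272,60,512,250),3.2)
E
```

```text
(no output)
```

View pics/w5.png

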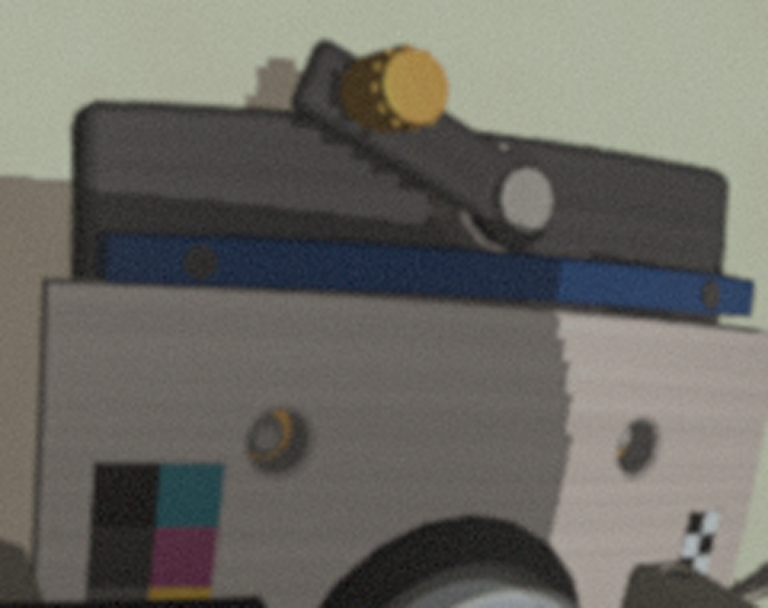

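The pin tops now show in both holes: hole0 at crop (278,438) with its pin at (270,433), and hole1 at (637,445) with its pin at about (627,442). I check whether it is down.

```bash
python3 - <<'E'
from h import *
import pickle
c=pickle.load(open("w5.pkl","rb"))
o=np.array([534.6,-65.2]);t=np.radians(3.3);M=np.array([[np.cos(t),np.sin(t)],[-np.sin(t),np.cos(t)]])
for n,u,v,zs in(("hole0",278,438,(32,37)),("hole1",637,445,(32,37)),("pin0",268,433,(27.5,)),("rearL",45,281,(32,38)),("fenceL",104,279,(33,)),("fenceR",750,313,(33,)),("pivot",527,200,(39,))):
  for z in zs:print(n,z,(M@(wz(c,272+u/3.2,60+v/3.2,z)[:2]-o)).round(1))
E
```

```text
hole0 32 [31.5 39.8]
hole0 37 [32.8 41.7]
hole1 32 [ 29.8 -40.5]
hole1 37 [ 31.2 -35.9]
pin0 27.5 [31.1 40. ]
rearL 32 [56.7 79.7]
rearL 38 [57.3 80.4]
fenceL 33 [57.2 70.6]
fenceR 33 [ 57.8 -69.2]
pivot 39 [74.1 -1.4]
```

Reading the hole tops at z = 32 gives a spacing of 80.3 mm; at z = 37 it would be 77.6 mm. So the plate is down, with holes over pins to about 1 mm. Next I back off and go behind the brass pin.

Request:
servo_tool([
  [[0, 4, 0], 0],
  [[0, 6, 0], 0],
  [[0, 0, 35], 0],
  [[0, 0, 35], 0],
  [[30, -10, 0], 0],
  [[35, -20, 0], 0],
  [[35, -25, 0], 0],
  [[14, -8, 0], 0],
])

```text
time: 19.35
tcp_pos: [644.4, -23.2, 81.2]
ee_rot: [1.0, 0.028, -0.0, 0.0]
contact_force: [0.1, -0.4, -0.0]
gripper_width: 0.004
finger_force: 0.0
```

Request:
servo_tool([
  [[0, 0, 0], 0],
  [[0, 0, -15], 0],
  [[0, 0, -15], 0],
  [[0, 0, -7.5], 0],
  [[0, 0, 0], 0],
  [[0, 0, 0], 0],
  [[0, 0, 0], 0],
  [[0, 0, 0], 0],
])

```text
time: 20.35
tcp_pos: [643.3, -22.4, 44.5]
ee_rot: [1.0, 0.028, 0.0, 0.0]
contact_force: [0.3, -0.5, -0.2]
gripper_width: 0.003
finger_force: 0.0
```

Request:
servo_tool([
  [[-3, -0.2, 0], 0],
  [[-3.5, -0.2, 0], 0],
  [[-3.5, -0.2, 0], 0],
  [[-3.5, -0.2, 0], 0],
  [[-3.5, -0.2, 0], 0],
  [[-3.5, -0.2, 0], 0],
  [[-3.5, -0.2, 0], 0],
  [[-2, 0, 0], 0],
])

```text
time: 21.35
tcp_pos: [617.0, -23.9, 44.2]
ee_rot: [1.0, 0.028, -0.0, 0.0]
contact_force: [1.6, 0.0, 0.1]
gripper_width: 0.004
finger_force: 0.5
```

Request:
servo_tool([
  [[-3, -0.2, 0], 0],
  [[-3.5, -0.2, 0], 0],
  [[-3.5, -0.2, 0], 0],
  [[-3.5, -0.2, 0], 0],
  [[-3.5, -0.2, 0], 0],
  [[-3.5, -0.2, 0], 0],
  [[-3.5, -0.2, 0], 0],
  [[-2, 0, 0], 0],
])

```text
time: 22.35
tcp_pos: [591.9, -25.9, 44.5]
ee_rot: [1.0, 0.028, 0.001, 0.001]
contact_force: [-0.9, 0.8, 0.4]
gripper_width: 0.009
finger_force: 0.4
```

Request:
servo_tool([
  [[6, 0, 0], 0],
  [[0, 10, 0], 0],
  [[0, 8, 0], 0],
  [[-11, 0, 0], 0],
  [[-11, 0, 0], 0],
  [[0, 0, 0], 0],
  [[0, 0, 0], 0],
  [[0, 0, 0], 0],
])

```text
time: 23.35
tcp_pos: [575.4, -7.4, 44.2]
ee_rot: [1.0, 0.028, 0.0, 0.0]
contact_force: [-0.5, 0.1, -0.0]
gripper_width: 0.003
finger_force: 0.0
```

Request:
servo_tool([
  [[0, -3, 0], 0],
  [[0.2, -3, 0], 0],
  [[0.2, -3.5, 0], 0],
  [[0.2, -3.5, 0], 0],
  [[0.2, -3.5, 0], 0],
  [[0.2, -3.5, 0], 0],
  [[0.2, -3, 0], 0],
  [[0, 0, 0], 0],
])

```text
time: 24.35
tcp_pos: [576.5, -30.4, 44.1]
ee_rot: [1.0, 0.028, 0.0, 0.0]
contact_force: [0.1, 0.3, -0.7]
gripper_width: 0.009
finger_force: 0.1
```

Request:
servo_tool([
  [[0, -1.5, 0], 0],
  [[0.1, -1.5, 0], 0],
  [[0.1, -1.5, 0], 0],
  [[0.1, -1.5, 0], 0],
  [[0, -1, 0], 0],
  [[0, 0, 0], 0],
  [[0, 0, 0], 0],
  [[0, 0, 0], 0],
])

```text
time: 25.35
tcp_pos: [576.8, -37.2, 44.2]
ee_rot: [1.0, 0.028, 0.0, 0.0]
contact_force: [-0.3, 0.2, 0.4]
gripper_width: 0.004
finger_force: 0.0
```

Request:
servo_tool([
  [[0, -0.5, 0], 0],
  [[0, -0.5, 0], 0],
  [[0, -0.5, 0], 0],
  [[0, -0.5, 0], 0],
  [[0, 0, 0], 0],
  [[0, 0, 0], 0],
  [[0, 0, 0], 0],
  [[0, 0, 0], 0],
])

```text
time: 26.35
tcp_pos: [576.7, -39.2, 44.1]
ee_rot: [1.0, 0.028, 0.0, 0.0]
contact_force: [0.3, 0.5, -0.5]
gripper_width: 0.005
finger_force: 0.3
```

Request:
servo_tool([
  [[0, -0.3, 0], 0],
  [[0, -0.3, 0], 0],
  [[0, -0.2, 0], 0],
  [[0, 0, 0], 0],
  [[0, 0, 0], 0],
  [[0, 0, 0], 0],
  [[0, 0, 0], 0],
  [[0, 0, 0], 0],
])

```text
time: 27.35
tcp_pos: [576.7, -40.0, 44.2]
ee_rot: [1.0, 0.028, 0.0, 0.0]
contact_force: [-0.4, 0.9, 0.5]
gripper_width: 0.006
finger_force: 0.4
```

Request:
servo_tool([
  [[0, -0.3, 0], 0],
  [[0, -0.3, 0], 0],
  [[0, -0.2, 0], 0],
  [[0, 0, 0], 0],
  [[0, 0, 0], 0],
  [[0, 0, 0], 0],
  [[0, 0, 0], 0],
  [[0, 0, 0], 0],
])

```text
time: 28.35
tcp_pos: [576.7, -40.8, 44.1]
ee_rot: [1.0, 0.028, -0.0, -0.0]
contact_force: [-1.2, 0.5, 0.1]
gripper_width: 0.005
finger_force: 0.4
```

Request:
servo_tool([
  [[0, -0.3, 0], 0],
  [[0, -0.3, 0], 0],
  [[0, -0.2, 0], 0],
  [[0, 0, 0], 0],
  [[0, 0, 0], 0],
  [[0, 0, 0], 0],
  [[0, 0, 0], 0],
  [[0, 0, 0], 0],
])

```text
time: 29.35
tcp_pos: [576.7, -41.6, 44.1]
ee_rot: [1.0, 0.028, -0.0, -0.0]
contact_force: [-1.0, -0.3, 1.3]
gripper_width: 0.008
finger_force: 0.4
```

Request:
servo_tool([
  [[0, -0.4, 0], 0],
  [[0, -0.4, 0], 0],
  [[0, -0.4, 0], 0],
  [[0, 0, 0], 0],
  [[0, 0, 0], 0],
  [[0, 0, 0], 0],
  [[0, 0, 0], 0],
  [[0, 0, 0], 0],
])

```text
time: 30.35
tcp_pos: [576.7, -42.2, 44.1]
ee_rot: [1.0, 0.028, -0.0, -0.001]
contact_force: [-2.0, 7.1, 0.6]
gripper_width: 0.008
finger_force: 3.6
```

Request:
servo_tool([
  [[0, -0.3, 0], 0],
  [[0, -0.3, 0], 0],
  [[0, -0.3, 0], 0],
  [[0, 0, 0], 0],
  [[0, 0, 0], 0],
  [[0, 0, 0], 0],
  [[0, 0, 0], 0],
  [[0, 0, 0], 0],
])

```text
time: 31.35
tcp_pos: [576.7, -42.5, 44.1]
ee_rot: [1.0, 0.028, -0.0, -0.001]
contact_force: [0.2, 11.5, 2.6]
gripper_width: 0.005
finger_force: 6.0
```

The reaction rose to 11 N, so the clip is on its shut stop. I'll back off, rise and take a check view.

Request:
servo_tool([
  [[0, 5, 0], 0],
  [[0, 12, 0], 0],
  [[0, 8, 0], 0],
  [[0, 0, 40], 0],
  [[-30, 0, 50], 0],
  [[-50, -20, 50], 0],
  [[-40, -25, 40], 0],
  [[0, 0, 0], 0],
])

```text
time: 32.35
tcp_pos: [463.7, -61.6, 220.6]
ee_rot: [1.0, 0.027, 0.003, 0.001]
contact_force: [-0.2, 0.2, -0.4]
gripper_width: 0.003
finger_force: 0.0
```

Request:
servo_tool([
  [[0, 0, 0], 0],
  [[0, 0, 0], 0],
  [[0, 0, 0], 0],
  [[0, 0, 0], 0],
  [[0, 0, 0], 0],
  [[0, 0, 0], 0],
  [[0, 0, 0], 0],
  [[0, 0, 0], 0],
])

```text
time: 33.35
tcp_pos: [464.2, -60.7, 216.7]
ee_rot: [1.0, 0.028, 0.0, 0.0]
contact_force: [-0.8, 0.4, 0.0]
gripper_width: 0.005
finger_force: 0.0
```

```bash
python3 - <<'E'
from h import *
import pickle
c=viewer.camera("wrist");pickle.dump(c,open("w6.pkl","wb"));u,v=160,30;save(c,"w6.png",(160,30,360,180),4);print(arm.get_state()["tcp_pos"])
E
```

```text
[464.17797101 -60.73711967 216.71487672]
```

View pics/w6.png

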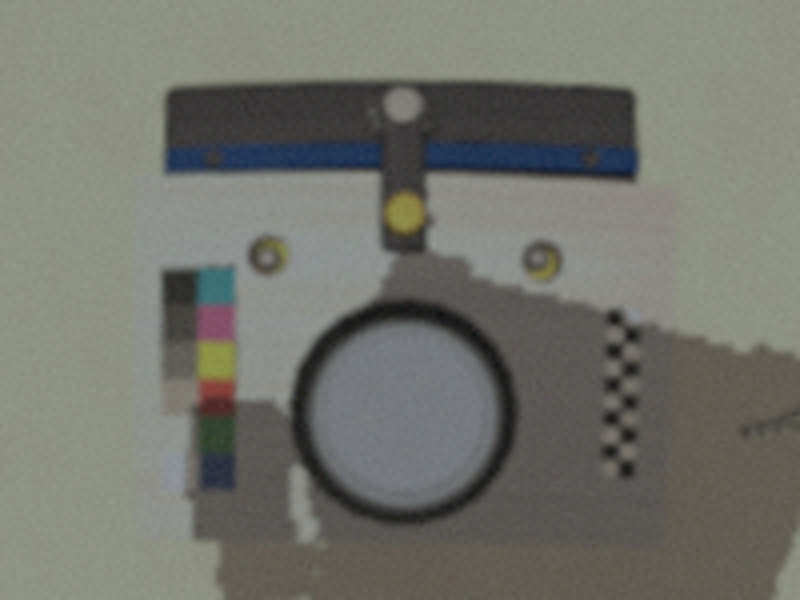

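The clip points straight over the carrier, from its pivot at (403,103) to the thumb pin at (405,213). Brass pins show inside both holes at (268,255) and (542,260), and the plate is flat. I hand it in.

```bash
python3 -c "
from rig import sign_off
print(sign_off())"
```

```text
the job is handed in; nothing more can be done
None
```

The carrier is down flat over both locating pins and the clip is swung shut against its stop; I handed the job in at about 33 s, and no verdict came back.

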